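Reset the tripped breaker under the push-latch cover

TASK

A breaker in the grey supply box on the bench has tripped. Using the fingers only to press and push, press the front of the box's push-latch cover so that it pops open, press the one breaker button that stands out until it snaps home and stays in, then push the cover down and press it so that it latches shut again. Do not pinch the cover or pull it by its inside, and leave the loose things around the box where they are.

Things in the scene. Friction and masses are not known exactly. Their poses are not given: they have to be found in the camera images.
- supply_box: grey sheet-metal supply box fixed to the bench, 150 (x) x 160 (y) x 62 mm high; origin: on the bench below the middle of the cover's hinge line; x from its front (robot side) to its rear. x = -92 to 0 mm lies under the cover, between 16 mm wide side cheeks (top 62 mm); x = 0 to 63 mm is a flat deck, 62 mm high, with two round outlets
- cover_hinge (a point): middle of the cover's hinge line on the box, 59 mm above the bench, at the box's x = 0, y = 0; the line runs along the box's y. The cover is a plain grey flap, 124 mm wide, 4 mm thick, 92 mm from hinge to front edge; a spring swings it open, a push-push latch at the middle of its front edge holds it shut
- cover (a joint): cover angle, rad: 0 latched and level, 1.95 fully open, leaning back past upright. Shut: press its front down to -0.05 (5 mm at the front edge; about 4 N; stop -0.083), let go: it swings open in about 1 s, so draw clear. Open: push its outer (rear) face over to the front and down (at most 5 N near the edge) past level to -0.06 (stop near -0.07), let go: it rises to 0 and stays. A much shallower press does not switch it
- cover_press (a point): the place to press: on the cover's top (outer) face, marked by four fine ribs, on its middle, 76 mm from the hinge line; 63 mm above the bench when latched; moves with the cover
- cover_edge (a point): middle of the cover's front edge on its top (outer) face, 92 mm from the hinge line; moves with the cover; uppermost when the cover is open
- cover_inside: thin black sheet, 66 x 110 x 1.2 mm, on the inside of the cover: faces down when shut, faces the robot when open; not to be pulled or pinched. Origin on the hinge line
- breaker_panel (a point): middle of the row of breakers on the panel under the cover, 41 mm above the bench, at the box's x = -54 mm, y = 0; three breakers stand in a row along the box's y, 34 mm apart, the middle one here. A black latch housing, 52 mm above the bench, stands between them and the front wall, at the box's x = -83 to -72 mm, 40 mm wide
- breaker_1_button (a joint): travel of the button of the breaker that has tripped, m: 0 = standing out (tripped), 0.008 = home. It starts out. Pressed straight down it meets about 6 N before half way, then snaps in and stays; let go early it springs back
- breaker_1_top (a point): middle of the top of that breaker's round black button, 12 mm across, moving straight up and down in a steel collar 21 mm across, 3 mm high; it stands 12.5 mm above the panel (53 mm above the bench) when out, with a white band showing round it, and 4.5 mm above the panel when home. Which breaker is in which of the three places varies
- breaker_2_button (a joint): travel of the button of a healthy breaker, m: 0 = standing out (tripped), 0.008 = home. It is in from the start and stays so
- breaker_2_top (a point): middle of the top of that breaker's round black button, 12 mm across, moving straight up and down in a steel collar 21 mm across, 3 mm high; it stands 4.5 mm above the panel, 45 mm above the bench. Which breaker is in which of the three places varies
- breaker_3_button (a joint): travel of the button of a healthy breaker, m: 0 = standing out (tripped), 0.008 = home. It is in from the start and stays so
- breaker_3_top (a point): middle of the top of that breaker's round black button, 12 mm across, moving straight up and down in a steel collar 21 mm across, 3 mm high; it stands 4.5 mm above the panel, 45 mm above the bench. Which breaker is in which of the three places varies
- valve_body: loose turned steel valve body standing on its end, 30 mm across, 46 mm high, in front of the box to its left; to be left alone. Origin: centre of its underside
- loupe: loose black eye loupe standing on its wide end, 39 mm across, 34 mm high, to the right of the box; to be left alone. Origin: centre of its underside
- screwdriver: loose precision screwdriver, 149 mm long, 16 mm thick, lying in front of the box; to be left alone. Origin: on its underside, near the middle of its length

How it is judged (in metres and radians):
On the way, in this order (a step that is already met when the one before it is completed fails the run):
1. the cover has popped fully open (value of joint cover above 1.75 rad), for 0.2 s.
2. the tripped breaker's button is pressed home while the cover is open (value of joint breaker_1_button above 0.0065 m and value of joint cover above 0.9 rad), for 0.2 s.
At the end, for the whole second after the job is handed in: the cover is shut, held by its latch alone (within 0.02 rad of level, at rest), and all three breaker buttons are in (pressed by more than 6.5 of 8 mm) (value of joint cover between -0.02 and 0.02 rad and velocity of joint cover between -0.05 and 0.05 rad/s and value of joint each of breaker_1_button, breaker_2_button, breaker_3_button above 0.0065 m); the robot touches nothing.
It fails at once if the cover is pinched or pulled by its inside (more than 10 N of the fingers on the inner sheet) (contact force between the fingers and cover_inside above 10 N).
It fails at once if the valve body is lifted, carried or pushed away (more than 30 mm) (distance of valve_body from where it was at the start of the episode above 0.03 m).
It fails at once if the loupe is lifted, carried or pushed away (more than 30 mm) (distance of loupe from where it was at the start of the episode above 0.03 m).
It fails at once if the screwdriver is lifted, carried or pushed away (more than 30 mm) (distance of screwdriver from where it was at the start of the episode above 0.03 m).
It also fails if it takes over 64 s, if anything falls off the work surface, if the arm or the gripper's body presses on something with over 40 N, if the wrist force passes 120 N, or if a joint passes its speed limit or range.

ROBOT

A 7-joint arm with a two-finger parallel gripper is mounted at the origin on a cart in front of the work surface, level with it; the furniture and walls round the work are solid. World frame = base frame: x ahead of the robot, y to its left, z up, the work surface at z = 0. Lengths are in mm, angles in rad, forces in N, time in s.
With the tool pointing down it reaches from about 425 to 1025 mm from the base axis. Payload 9.4 kg.
Tool frame: the origin (TCP) lies midway between the tips of the shut fingers; the grasp point (between the pads) lies manip.grip_depth behind it (manip.grip_depth is the distance from the TCP to the grasp point, in mm); x points along the fingers, y is the direction in which the jaws open and shut, and the axes are right-handed (so a half turn about x gives the same grasp; the last joint's range is limited). The gripper opens to 85 mm and grips with 20 to 120 N. Pads are 22 mm wide; open, the fingers measure 114 mm over their backs; the gripper's body (76 mm by 85 mm) begins 54 mm behind the grasp point. The pads swing forward as they close: fully open they stand 13 mm farther back than shut.
Start: joints at [1.239, 0.599, -0.003, 1.599, 0.002, 0.943, -0.08], TCP at [182.728, -701.594, 231.275] pointing down, gripper open.
Joint ranges: [-2.57, 2.57], [-0.35, 1.97], [-1.29, 1.29], [0.11, 2.56], [-1.05, 4.19], [0.11, 1.86], [-2.63, 2.63]. Speed limits (rad/s): [2.22, 2.22, 3.01, 3.01, 3.14, 3.14, 3.14].

INTERFACE

Orientations are given as a unit quaternion [x, y, z, w].
In Python, from rig import sensors, optics, ticket, models, manip gives the robot as it stands. The module is installed in compiled form; this text tells all that it offers.
- The arm moves only by the tool jog_arm, never from a script. Its argument "series" is one flat list of numbers, 7 for each row, row after row: the gripper command: -1 is shut, 1 is fully open, values between are in proportion, then the shift along the tool's x, y, z in mm, then the turn, a rotation vector about the tool's x, y, z in degrees. In form: [hand, dx, dy, dz, ax, ay, az, hand, dx, dy, dz, ax, ay, az, ...]. A call has 1 to 8 rows; each row is the pose to reach, as a shift and turn from the pose commanded when the call began, along the tool's axes at that moment; what a row does not reach only later rows make up. A row lasts 1/10 s, in which the tool goes at most 50 mm and 8.59 degrees, less where a joint would pass 70% of its speed; a pose out of reach is approached as far as the arm can. A call with a gripper value outside its range is refused whole. The fingers move at their own pace and stop on an object; the grip force is fixed at half the most. Time passes only in rows, so rows that repeat a pose let the fingers close. It gives the time, the measured TCP pose, the force and the opening at its end, in the units of the state.
- sensors.get_obs(): the state, without advancing time (a new reading comes with each control period).
- optics.read_camera(name): name is "side" or "top" or "wrist"; returns the picture (384x512x3 uint8, red, green, blue); there is no depth.
- optics.get_calibration(name): a dict with "fx", "fy", "cx", "cy" (pixels), "T" (4x4, takes a point from camera to world coordinates). Camera axes: x right, y down, z forward; pixel columns grow to the right and rows downward; lengths in mm; the calibration is good to about 2 mm. A picture is of the moment at which its call begins: read the wrist's pose just before it. get_calibration takes no time and is no camera call; for the wrist camera it gives the pose at the moment of the call.
- ticket.hand_in(): hands the job in, once; it reports no verdict.
Trained networks look in the newest picture that a camera, given by its name, has taken for a name from the list of things; names that differ only in an ending like _2 or _b are one class to them, and where a whole thing is asked for, a point or a joint stands for the part that bears it (a point fixed in the world has none). Each returns a list of dicts, best first, with "confidence" (0 to 1); they miss things now and then, are a little off and sometimes report something else, mostly with a low value. They report only what shows in the picture. A call takes as long as a camera call.
- models.look_for(camera, target): "pixel" ([column, row] in pixels, amid what is visible of it).
- models.mark_of(camera, target): "pixel" ([column, row] in pixels: a listed point, or the origin of a listed thing).
The state is a dict: "clock": time; "joint_pos": joint angles; "joint_velocities": joint speeds; "joint_efforts": joint torques, N m; "position": TCP position; "ee_rot": TCP orientation; "force": force on the tool from outside, world axes, zero at the start; "wrist_torque": the same for the moment, N m; "opening": opening from 0.0 (shut) to 1.0 (fully open).
Only numpy, scipy, OpenCV 4.12 (cv2) and the standard library are available. Lean on these libraries where they do the work, as an engineer would, in place of code of your own. Each camera call takes 0.05 s, during which the arm holds its last target.

## Working session

There is one attempt and no reset: what is moved stays moved. The work goes in short steps, Python scripts to look and compute and a tool call to move; the robot and the scene stay as the last step left them, time stands still between calls to the robot, and variables do not carry over. Pictures are saved under pics/ and viewed, and the job is handed in when it is done.

Besides the shell and the picture viewer there is one more tool, called after "Request:" as name(argument=value, ...) on one line, values as JSON. jog_arm: Moves the arm, as the interface text tells. Its arguments: {"type":"object","properties":{"series":{"type":"array"}},"required":["series"]}

```bash
mkdir -p pics; ls
cat > h.py <<'E'
import numpy as np,cv2
from rig import sensors,optics,ticket,models,manip
from scipy.spatial.transform import Rotation as R
def snap(n,f):
    im=optics.read_camera(n); cv2.imwrite(f'pics/{f}.png',im[:,:,::-1].copy()); return im
def ray(n,px,z):
    c=optics.get_calibration(n);T=np.array(c['T'])
    d=T[:3,:3]@np.array([(px[0]-c['cx'])/c['fx'],(px[1]-c['cy'])/c['fy'],1]);o=T[:3,3]
    return o+d*(z-o[2])/d[2]
def proj(n,p):
    c=optics.get_calibration(n);T=np.array(c['T']);q=T[:3,:3].T@(np.array(p)-T[:3,3])
    return [c['fx']*q[0]/q[2]+c['cx'],c['fy']*q[1]/q[2]+c['cy']]
def st():
    o=sensors.get_obs();print({k:np.round(o[k],3).tolist() for k in('clock','joint_pos','position','ee_rot','force','opening')});return o
E
python3 - <<'E'
from h import *
o=st();print(manip.grip_depth,R.from_quat(o['ee_rot']).as_matrix().round(3))
for n in('top','side'):
    snap(n,n+'0')
    for t,z in(('cover_hinge',59),('cover_press',63),('cover_edge',63),('supply_box',0),('valve_body',0),('loupe',0),('screwdriver',0)):
        for r in models.mark_of(n,t)[:2]: print(n,t,np.round(r['pixel'],1),round(r['confidence'],2),ray(n,r['pixel'],z).round(1))
E
```

```text
pics
{'clock': 0.0, 'joint_pos': [1.239, 0.6, -0.003, 1.6, 0.002, 0.943, -0.08], 'position': [182.593, -701.138, 230.394], 'ee_rot': [-0.701, -0.09, 0.701, -0.089], 'force': [-1.157, -0.185, 0.034], 'opening': 0.998}
18.700000000000003 [[-0.001  0.252 -0.968]
 [ 0.001 -0.968 -0.252]
 [-1.    -0.002  0.   ]]
top cover_hinge [256.  189.7] 0.68 [ 515.2 -264.3   59. ]
top cover_press [265.9 223.8] 0.78 [ 441.6 -270.5   63. ]
top cover_edge [265.6 231.7] 0.83 [ 426.1 -266.8   63. ]
top cover_edge [305.3 194.9] 0.22 [ 484.9 -360.8   63. ]
top supply_box [255.  192.5] 0.59 [ 522.  -263.6    0. ]
top valve_body [220.  242.7] 0.47 [ 428.5 -169.6    0. ]
top loupe [304.9 194.1] 0.71 [ 498.  -369.7    0. ]
top screwdriver [276.1 244.2] 0.6 [ 402.9 -286.6    0. ]
side cover_hinge [240.8 195.5] 0.87 [ 519.8 -264.7   59. ]
side cover_press [274.6 198.1] 0.7 [ 455.9 -257.7   63. ]
side cover_edge [288.7 195.3] 0.9 [ 429.9 -268.2   63. ]
side supply_box [240.  218.4] 0.66 [ 522.1 -265.3    0. ]
side supply_box [276.  196.7] 0.33 [ 454.3 -338.3    0. ]
side valve_body [287.2 261.3] 0.81 [ 427.  -159.9    0. ]
side screwdriver [301.5 209.6] 0.72 [ 401.4 -302.     0. ]
```

View images.

Run:
```python
import cv2,numpy as np
a=cv2.imread('pics/top0.png')[140:290,170:350];b=cv2.imread('pics/side0.png')[110:300,170:360]
f=lambda i:cv2.resize(i,(400,int(400*i.shape[0]/i.shape[1])),interpolation=cv2.INTER_CUBIC)
a,b=f(a),f(b);h=max(a.shape[0],b.shape[0])
p=lambda i:cv2.copyMakeBorder(i,0,h-i.shape[0],0,0,cv2.BORDER_CONSTANT)
cv2.imwrite('pics/c0.png',np.hstack([p(a),p(b)]))
from h import *
for n in('top','side'):
    T=np.array(optics.get_calibration(n)['T']);print(T.round(2).tolist(),optics.get_calibration(n)['fx'])
```

```text
[[-0.19, -0.96, 0.19, 319.6], [-0.98, 0.18, -0.04, -223.67], [-0.0, -0.2, -0.98, 985.3], [0.0, 0.0, 0.0, 1.0]] 461.4099045137454
[[-1.0, -0.05, 0.04, 446.1], [-0.07, 0.62, -0.78, 403.34], [0.02, -0.78, -0.63, 612.48], [0.0, 0.0, 0.0, 1.0]] 461.67573591505703
```

View pics/c0.png

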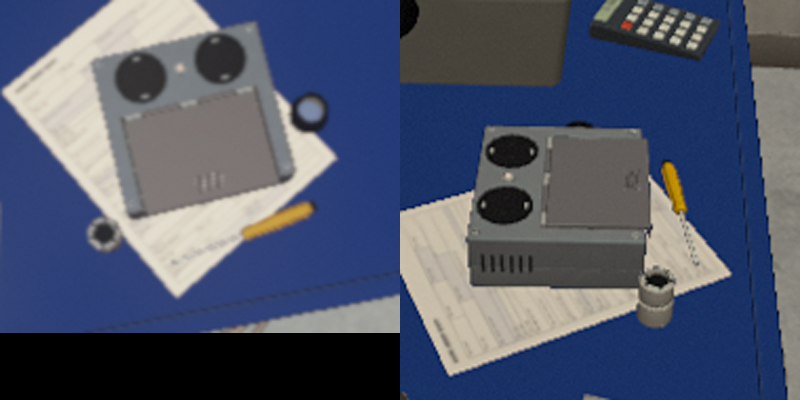

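View pics/side0.png

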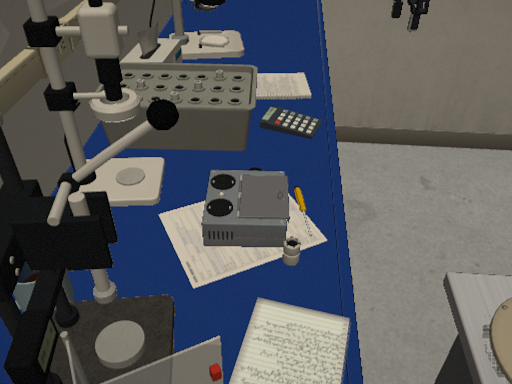

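Run:
```python
from h import *
P={}
for k,(u,v) in dict(fl=(128,217),fr=(295,178),rl=(93,60),rr=(257,22)).items():
    P[k]=ray('top',(170+u/2.2222,140+v/2.2222),62);print(k,P[k].round(1))
for k,(u,v) in dict(fl=(650,235),fr=(648,137),rl=(468,233),rr=(487,127)).items():
    q=ray('side',(170+(u-400)*.475,110+v*.475),62);print(k,q.round(1))
# detect more points
for n in('top','side'):
  for t in('breaker_panel','loupe'):
    print(n,t,[(np.round(r['pixel'],1),round(r['confidence'],2)) for r in models.mark_of(n,t)[:2]])
```

```text
fl [ 428.7 -189.7   62. ]
fr [ 435.2 -345.1   62. ]
rl [ 578.9 -183.5   62. ]
rr [ 586.3 -340.8   62. ]
fl [ 428.3 -196.5   62. ]
fr [ 432.9 -332.7   62. ]
rl [ 579.6 -186.2   62. ]
rr [ 586.2 -334.9   62. ]
top breaker_panel [(array([260.3, 211.7]), 0.92)]
top loupe [(array([304.9, 194.1]), 0.71)]
side breaker_panel [(array([269.1, 205.4]), 0.98)]
side loupe []
```

View pics/top0.png

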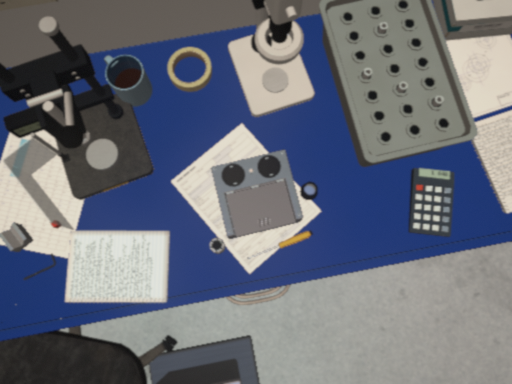

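```bash
cat >> h.py <<'E'
H=np.array([519,-264.7]);YAW=np.radians(2.4)
def bx(x,y,z): # box->world
    c,s=np.cos(YAW),np.sin(YAW); return np.array([H[0]+c*x-s*y,H[1]+s*x+c*y,z])
def go(p,yaw=YAW):
    """delta in tool frame to reach world p, tool down, jaw y = -box y"""
    o=sensors.get_obs();Rm=R.from_quat(o['ee_rot']);c,s=np.cos(yaw),np.sin(yaw)
    Rt=R.from_matrix(np.array([[0,s,-c],[0,-c,-s],[-1,0,0]]))
    d=Rm.inv().apply(np.array(p)-o['position']);w=np.degrees((Rm.inv()*Rt).as_rotvec())
    print('d',d.round(1).tolist(),'w',w.round(2).tolist());return d,w
E
python3 - <<'E'
from h import *
go(bx(-76,0,200))
E
```

```text
d [31.3, -354.1, -361.2] w [12.2, 0.0, -0.0]
```

Request:
jog_arm(series=[-1,0,-354,-361,12,0,0,-1,0,-354,-361,12,0,0,-1,0,-354,-361,12,0,0,-1,0,-354,-361,12,0,0,-1,0,-354,-361,12,0,0,-1,0,-354,-361,12,0,0,-1,0,-354,-361,12,0,0,-1,0,-354,-361,12,0,0])

```text
clock: 1.8
position: [389.4, -356.9, 231.6]
ee_rot: [0.707, 0.016, -0.707, 0.016]
force: [1.0, -0.3, -0.7]
opening: 0.001
```

Run:
```python
from h import *
st();go(bx(-76,0,200))
```

```text
{'clock': 1.8, 'joint_pos': [0.616, 0.364, 0.025, 2.05, -0.013, 0.727, -0.876], 'position': [389.374, -356.905, 231.6], 'ee_rot': [0.707, 0.016, -0.707, 0.016], 'force': [1.042, -0.34, -0.685], 'opening': 0.001}
d [31.6, -86.5, -57.6] w [0.19, -0.04, -0.03]
```

Request:
jog_arm(series=[-1,32,-86,-57,0,0,0,-1,32,-86,-57,0,0,0,-1,32,-86,-57,0,0,0,-1,32,-86,-57,0,0,0])

```text
clock: 2.2
position: [442.4, -268.4, 198.9]
ee_rot: [-0.707, -0.018, 0.707, -0.017]
force: [-0.2, -0.2, -0.0]
opening: 0.004
```

Run:
```python
from h import *
snap('wrist','w1');st();go(bx(-76,0,66))
for t,z in(('cover_hinge',59),('cover_press',63),('cover_edge',63)):
  for r in models.mark_of('wrist',t)[:1]: print(t,np.round(r['pixel'],1),round(r['confidence'],2),ray('wrist',r['pixel'],z).round(1))
print(proj('wrist',bx(-76,0,63)),bx(-76,0,63),bx(-92,0,63))
```

```text
{'clock': 2.25, 'joint_pos': [0.431, 0.397, 0.012, 2.104, -0.007, 0.641, -1.077], 'position': [441.617, -270.173, 199.304], 'ee_rot': [-0.707, -0.016, 0.707, -0.017], 'force': [0.235, -1.165, 0.373], 'opening': -0.001}
d [133.3, -2.3, -1.6] w [0.27, 0.02, -0.02]
cover_hinge [249.8  82.6] 0.97 [ 520.8 -264.4   59. ]
cover_press [253.4 180.7] 0.93 [ 442.9 -271.1   63. ]
cover_edge [252.9 192. ] 0.68 [ 433.  -271.3   63. ]
[np.float64(249.31944272372422), np.float64(180.29692462486926)] [ 443.06666491 -267.88254968   63.        ] [ 427.08069963 -268.55256014   63.        ]
```

View pics/w1.png

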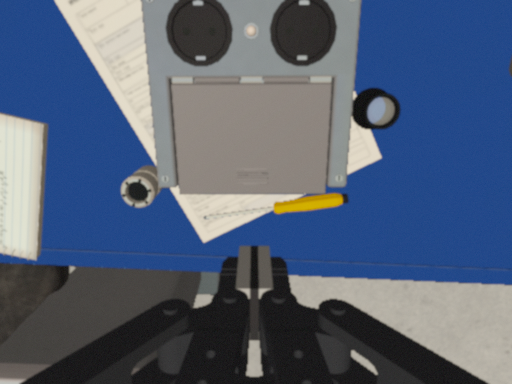

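Request:
jog_arm(series=[-1,131,-1.5,-1.5,0,0,0,-1,131,-1.5,-1.5,0,0,0,-1,131,-1.5,-1.5,0,0,0,-1,131,-1.5,-1.5,0,0,0,-1,131,-1.5,-1.5,0,0,0])

```text
clock: 2.9
position: [442.4, -269.7, 68.7]
ee_rot: [-0.707, -0.015, 0.707, -0.015]
force: [0.3, -1.0, -0.1]
opening: 0.005
```

Request:
jog_arm(series=[-1,5,0,0,0,0,0,-1,7,0,0,0,0,0,-1,8,0,0,0,0,0,-1,8,0,0,0,0,0])

```text
clock: 3.3
position: [443.5, -269.2, 61.1]
ee_rot: [0.708, 0.015, -0.706, 0.016]
force: [0.6, -2.2, 3.7]
opening: -0.0
```

Request:
jog_arm(series=[-1,1.5,0,0,0,0,0,-1,3,0,0,0,0,0,-1,3,0,0,0,0,0])

```text
clock: 3.6
position: [443.3, -268.7, 57.3]
ee_rot: [0.707, 0.016, -0.707, 0.016]
force: [0.8, -2.9, 3.7]
opening: 0.003
```

Request:
jog_arm(series=[-1,-50,0,15,0,0,0,-1,-100,0,40,0,0,0,-1,-150,0,60,0,0,0,-1,-190,0,60,0,0,0,-1,-190,0,60,0,0,0,-1,-190,0,60,0,0,0,-1,-190,0,60,0,0,0,-1,-190,0,60,0,0,0])

```text
clock: 4.4
position: [382.6, -270.5, 245.7]
ee_rot: [-0.706, -0.017, 0.708, -0.016]
force: [-0.1, -1.0, -0.2]
opening: 0.003
```

Request:
jog_arm(series=[-1,0,0,0,0,0,0,-1,0,0,0,0,0,0,-1,0,0,0,0,0,0,-1,0,0,0,0,0,0,-1,0,0,0,0,0,0,-1,0,0,0,0,0,0])

```text
clock: 5.0
position: [383.0, -271.3, 247.3]
ee_rot: [-0.707, -0.016, 0.707, -0.016]
force: [-0.4, 0.8, 0.3]
opening: 0.003
```

Run:
```python
from h import *
a=snap('wrist','w2');st()
for t,z in(('cover_hinge',59),('cover_edge',144),('breaker_panel',41),('breaker_1_top',53),('breaker_2_top',45)):
  for r in models.mark_of('wrist',t)[:3]: print(t,np.round(r['pixel'],1),round(r['confidence'],2),ray('wrist',r['pixel'],z).round(1))
b=snap('side','s2')
for t,z in(('breaker_1_top',53),('cover_edge',144)):
  for r in models.mark_of('side',t)[:3]: print('side',t,np.round(r['pixel'],1),round(r['confidence'],2),ray('side',r['pixel'],z).round(1))
b=cv2.resize(b[130:280,170:370],(512,384),interpolation=cv2.INTER_CUBIC)
a=cv2.resize(np.hstack([a,b]),(800,300));cv2.imwrite('pics/c2.png',a[:,:,::-1])
for y in(-34,0,34):print(y,bx(-54,y,53).round(1))
print(bx(34,0,145))
```

```text
{'clock': 5.05, 'joint_pos': [0.492, 0.273, 0.004, 2.149, -0.002, 0.719, -1.028], 'position': [383.02, -271.234, 247.306], 'ee_rot': [0.707, 0.016, -0.707, 0.016], 'force': [-0.826, 0.214, 0.022], 'opening': -0.001}
cover_hinge [250.1   9.2] 0.63 [ 522.2 -261.6   59. ]
breaker_panel [253.2  75.7] 0.55 [ 469.  -266.6   41. ]
breaker_1_top [285.8  71.9] 0.62 [ 473.5 -296.3   53. ]
breaker_1_top [254.   74.4] 0.33 [ 470.  -267.3   53. ]
breaker_2_top [250.2  73.8] 0.41 [ 470.5 -263.7   45. ]
side breaker_1_top [268.9 187.7] 0.54 [ 468.6 -300.4   53. ]
side cover_edge [217.5 158.3] 0.91 [ 559.9 -261.4  144. ]
-34 [ 466.5 -300.9   53. ]
0 [ 465. -267.   53.]
34 [ 463.6 -233.    53. ]
[ 552.97017622 -263.27622777  145.        ]
```

View pics/c2.png

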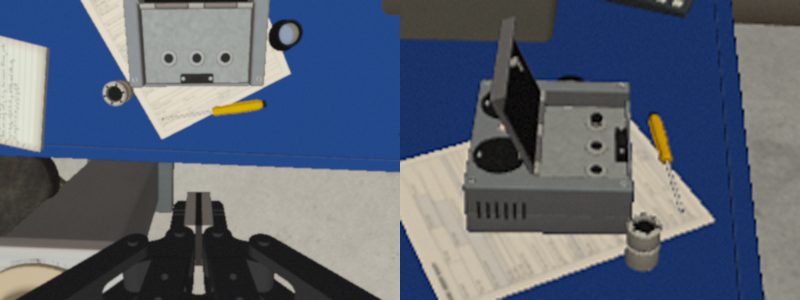

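Run:
```python
from h import *
a=cv2.imread('pics/w2.png')[40:120,180:330];b=cv2.imread('pics/s2.png')[170:230,230:300]
a=cv2.resize(a,(450,240),interpolation=cv2.INTER_CUBIC);b=cv2.resize(b,(280,240),interpolation=cv2.INTER_CUBIC)
cv2.imwrite('pics/z2.png',np.hstack([a,b]))
```

```text
(no output)
```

View pics/z2.png

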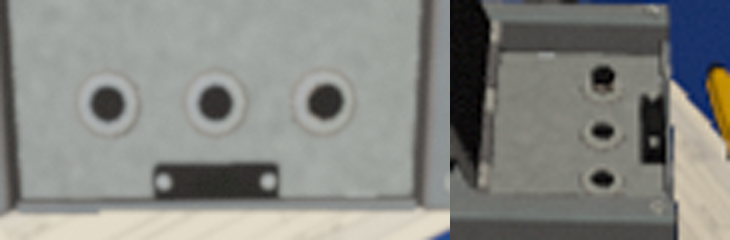

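Run:
```python
from h import *
go([468,-299.5,120])
for p in((216,74.3,45),(251.7,74,45),(288.3,73.7,53)):print(ray('wrist',p[:2],p[2]).round(1))
```

```text
d [127.3, 32.1, -83.6] w [0.2, 0.0, -0.0]
[ 468.6 -231.7   45. ]
[ 470.4 -265.1   45. ]
[ 472.  -298.7   53. ]
```

Request:
jog_arm(series=[-1,0,32,-84,0,0,0,-1,0,32,-84,0,0,0,-1,127,32,-84,0,0,0,-1,127,32,-84,0,0,0,-1,127,32,-84,0,0,0,-1,127,32,-84,0,0,0,-1,127,32,-84,0,0,0])

```text
clock: 6.15
position: [468.5, -299.5, 120.5]
ee_rot: [-0.707, -0.016, 0.707, -0.016]
force: [0.3, 0.2, 0.1]
opening: 0.0
```

Run:
```python
from h import *
a=snap('wrist','w3');st()
for t,z in(('breaker_panel',41),('breaker_1_top',53),('breaker_2_top',45)):
  for r in models.mark_of('wrist',t)[:3]: print(t,np.round(r['pixel'],1),round(r['confidence'],2),ray('wrist',r['pixel'],z).round(1))
go([468.5,-299,60]);print(proj('wrist',[468.5,-299,53]))
```

```text
{'clock': 6.2, 'joint_pos': [0.467, 0.551, -0.001, 2.084, 0.001, 0.506, -1.06], 'position': [469.067, -299.854, 121.473], 'ee_rot': [0.707, 0.016, -0.707, 0.016], 'force': [-0.294, -0.438, 0.812], 'opening': -0.001}
breaker_panel [202.8 200.3] 0.67 [ 471.8 -264.9   41. ]
breaker_1_top [251.1 204.3] 0.5 [ 474.7 -297.8   53. ]
breaker_2_top [201.1 203. ] 0.7 [ 471.2 -264.3   45. ]
d [62.1, -1.1, 0.9] w [0.19, -0.16, -0.09]
[np.float64(252.69013373771966), np.float64(213.19103552479027)]
```

View pics/w3.png

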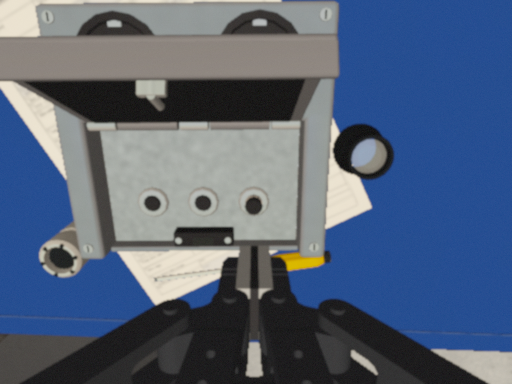

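Request:
jog_arm(series=[-1,50,0,-1,0,0,0,-1,60,0,-1,0,0,0,-1,66,0,-1,0,0,0,-1,69,0,-1,0,0,0,-1,69,0,-1,0,0,0])

```text
clock: 6.85
position: [469.4, -299.4, 52.2]
ee_rot: [0.707, 0.016, -0.707, 0.016]
force: [-0.9, 1.2, 1.4]
opening: -0.001
```

Request:
jog_arm(series=[-1,2,0,0,0,0,0,-1,4,0,0,0,0,0,-1,6,0,0,0,0,0,-1,6,0,0,0,0,0,-1,6,0,0,0,0,0])

```text
clock: 7.35
position: [469.8, -299.6, 45.6]
ee_rot: [0.707, 0.016, -0.707, 0.016]
force: [-0.0, 0.8, 1.2]
opening: -0.001
```

Request:
jog_arm(series=[-1,1,0,0,0,0,0,-1,1.5,0,0,0,0,0,-1,1.5,0,0,0,0,0,-1,1.5,0,0,0,0,0,-1,1.5,0,0,0,0,0])

```text
clock: 7.85
position: [469.8, -299.7, 45.2]
ee_rot: [0.707, 0.016, -0.706, 0.016]
force: [-2.2, 1.5, 17.8]
opening: 0.005
```

Request:
jog_arm(series=[-1,-50,0,0,0,0,0,-1,-100,0,0,0,0,0,-1,-150,0,30,0,0,0,-1,-200,0,60,0,0,0,-1,-200,0,60,0,0,0,-1,-200,0,60,0,0,0,-1,-200,0,60,0,0,0])

```text
clock: 8.55
position: [409.9, -302.0, 243.4]
ee_rot: [0.707, 0.016, -0.707, 0.016]
force: [0.2, -0.2, 0.0]
opening: 0.002
```

Run:
```python
from h import *
a=snap('wrist','w4');st();b=snap('side','s4')
for t,z in(('cover_edge',144),('cover_hinge',59)):
  for r in models.mark_of('side',t)[:1]: print(t,np.round(r['pixel'],1),round(r['confidence'],2),ray('side',r['pixel'],z).round(1))
a=cv2.resize(a[40:140,180:330],(400,267),interpolation=cv2.INTER_CUBIC);b=cv2.resize(b[145:235,200:335],(400,267),interpolation=cv2.INTER_CUBIC)
cv2.imwrite('pics/z4.png',np.hstack([a,b])[:,:,::-1])
go(bx(70,0,250))
```

```text
{'clock': 8.6, 'joint_pos': [0.523, 0.327, 0.0, 2.075, -0.001, 0.74, -1.001], 'position': [409.856, -301.678, 242.705], 'ee_rot': [-0.707, -0.017, 0.707, -0.016], 'force': [0.733, -0.705, 0.058], 'opening': 0.002}
cover_edge [218.5 159.5] 0.71 [ 557.6 -257.9  144. ]
cover_hinge [241. 196.] 0.62 [ 519.3 -263.2   59. ]
d [-8.1, -31.5, -180.8] w [0.25, 0.12, 0.08]
```

View pics/z4.png

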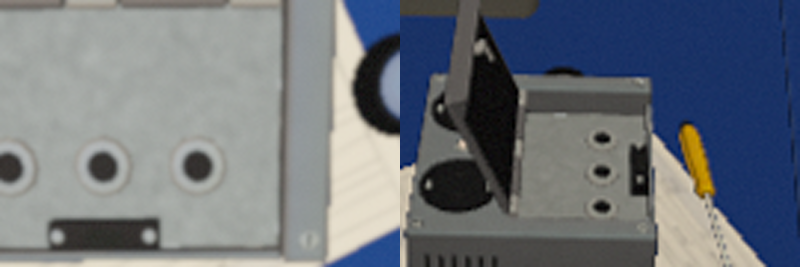

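View pics/w4.png

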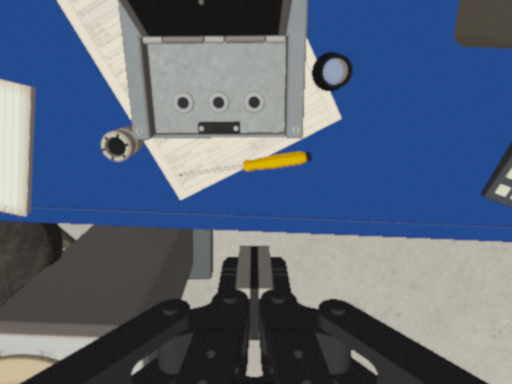

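Request:
jog_arm(series=[-1,-5,-32,-190,0,0,0,-1,-5,-32,-190,0,0,0,-1,-5,-32,-190,0,0,0,-1,-5,-32,-190,0,0,0,-1,-5,-32,-190,0,0,0,-1,-5,-32,-190,0,0,0])

```text
clock: 9.35
position: [598.5, -260.3, 246.6]
ee_rot: [-0.706, -0.017, 0.708, -0.016]
force: [-1.0, -1.0, -0.0]
opening: -0.002
```

Run:
```python
from h import *
a=snap('wrist','w5');st();b=snap('side','s5');go(bx(78,0,128))
cv2.imwrite('pics/z5.png',cv2.resize(np.hstack([a,b]),(800,300))[:,:,::-1])
```

```text
{'clock': 9.4, 'joint_pos': [0.329, 0.495, -0.005, 1.758, 0.004, 0.891, -1.203], 'position': [597.312, -261.231, 247.031], 'ee_rot': [-0.706, -0.016, 0.708, -0.016], 'force': [-0.511, -0.481, 1.026], 'opening': -0.003}
d [119.5, -0.3, -0.4] w [0.17, 0.14, 0.02]
```

View pics/z5.png

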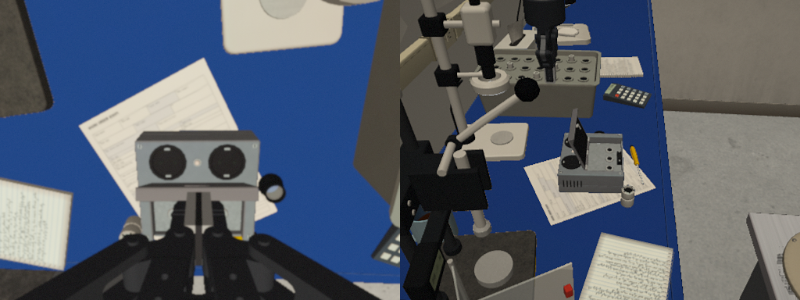

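Request:
jog_arm(series=[-1,50,0,0,0,0,0,-1,100,0,0,0,0,0,-1,118,0,0,0,0,0,-1,118,0,0,0,0,0])

```text
clock: 9.85
position: [594.9, -261.5, 127.7]
ee_rot: [-0.705, -0.016, 0.709, -0.015]
force: [-0.2, -0.2, 0.2]
opening: 0.002
```

Run:
```python
from h import *
st();b=snap('side','s6')
# corner path: tool centre = corner + 11 in x, y0
th=np.radians([112,105,90,75,60,45,30,20,10,3])
r=82
for t in th:
    cx=-r*np.cos(t)+4*np.sin(t); cz=59+r*np.sin(t)+4*np.cos(t)
    print(round(np.degrees(t)),bx(cx+11,0,cz).round(1))
go(bx(11+4,0,135))
cv2.imwrite('pics/z6.png',cv2.resize(b[110:240,180:340],(640,520))[:,:,::-1])
```

```text
{'clock': 9.85, 'joint_pos': [0.333, 0.63, -0.01, 1.86, 0.01, 0.658, -1.209], 'position': [594.906, -261.543, 127.722], 'ee_rot': [-0.705, -0.016, 0.709, -0.015], 'force': [-0.194, -0.24, 0.222], 'opening': 0.002}
112 [ 564.4 -262.8  133.5]
105 [ 555.1 -263.2  137.2]
90 [ 534.  -264.1  141. ]
75 [ 512.6 -265.   139.2]
60 [ 492.5 -265.8  132. ]
45 [ 474.9 -266.5  119.8]
30 [ 461.  -267.1  103.5]
20 [ 454.4 -267.4   90.8]
10 [ 450.  -267.6   77.2]
3 [ 448.4 -267.7   67.3]
d [-4.9, -0.7, 62.4] w [0.13, 0.16, 0.04]
```

View pics/z6.png

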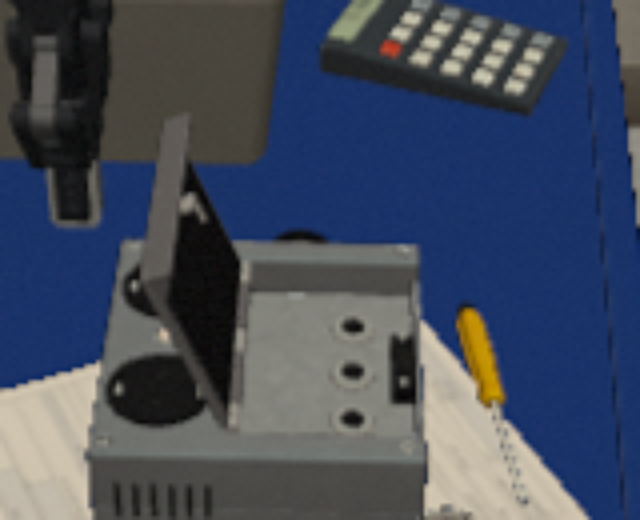

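Request:
jog_arm(series=[-1,0,0,20,0,0,0,-1,-3,1,31,0,0,0,-1,-6,1,42,0,0,0,-1,-9,2,55,0,0,0,-1,-10,2,68,0,0,0,-1,-10,3,75,0,0,0,-1,-10,3,82,0,0,0])

```text
clock: 10.6
position: [515.6, -268.5, 141.0]
ee_rot: [0.707, 0.016, -0.707, 0.016]
force: [2.7, -0.3, -0.7]
opening: -0.002
```

Run:
```python
from h import *
st();b=snap('side','s7')
cv2.imwrite('pics/z7.png',cv2.resize(b[110:240,180:340],(640,520))[:,:,::-1])
```

```text
{'clock': 10.6, 'joint_pos': [0.395, 0.544, -0.018, 2.014, 0.017, 0.583, -1.16], 'position': [515.645, -268.468, 141.02], 'ee_rot': [0.707, 0.016, -0.707, 0.016], 'force': [2.679, -0.314, -0.668], 'opening': -0.002}
```

View pics/z7.png

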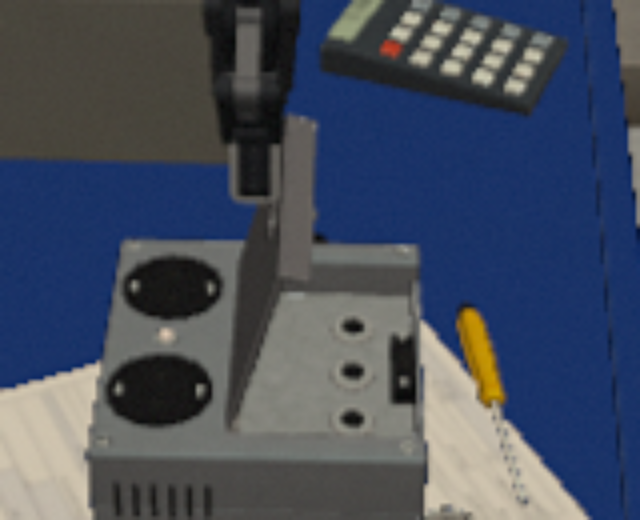

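Request:
jog_arm(series=[-1,5,0,12,0,0,0,-1,10,0,23,0,0,0,-1,16,0,32,0,0,0,-1,22,0,41,0,0,0,-1,31,0,48,0,0,0,-1,39,0,55,0,0,0,-1,48,0,60,0,0,0,-1,57,0,65,0,0,0])

```text
clock: 11.45
position: [451.1, -271.1, 83.0]
ee_rot: [0.707, 0.016, -0.707, 0.016]
force: [3.4, -0.1, 3.0]
opening: 0.002
```

Run:
```python
from h import *
st();b=snap('side','s8');go(bx(-76,0,68))
cv2.imwrite('pics/z8.png',cv2.resize(b[110:240,180:340],(640,520))[:,:,::-1])
```

```text
{'clock': 11.45, 'joint_pos': [0.449, 0.591, -0.022, 2.173, 0.033, 0.378, -1.125], 'position': [451.147, -271.14, 83.0], 'ee_rot': [0.707, 0.016, -0.707, 0.016], 'force': [3.407, -0.069, 2.969], 'opening': 0.002}
d [13.8, -3.3, 6.3] w [0.19, 0.12, 0.06]
```

View pics/z8.png

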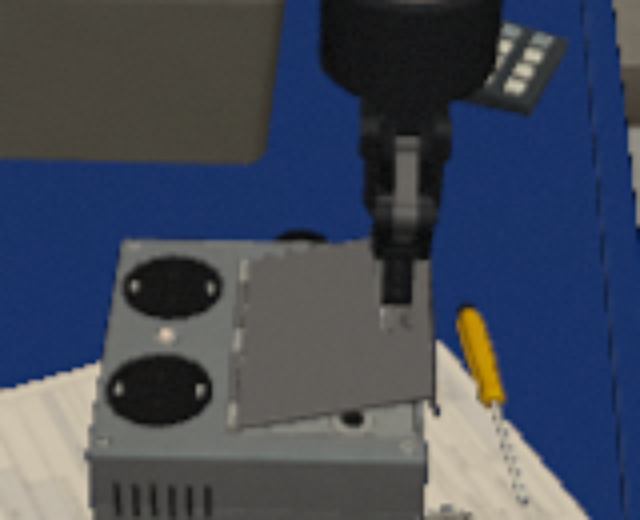

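Request:
jog_arm(series=[-1,8,-1,3,0,0,0,-1,15,-2,6,0,0,0,-1,20,-2,7,0,0,0,-1,23,-2,7,0,0,0,-1,24,-2,7,0,0,0,-1,24,-2,7,0,0,0])

```text
clock: 12.1
position: [443.8, -269.4, 59.6]
ee_rot: [-0.707, -0.016, 0.707, -0.016]
force: [1.3, -0.6, 3.7]
opening: 0.002
```

Request:
jog_arm(series=[-1,1,0,0,0,0,0,-1,2,0,0,0,0,0,-1,2,0,0,0,0,0])

```text
clock: 12.4
position: [443.8, -269.4, 57.9]
ee_rot: [-0.707, -0.016, 0.707, -0.016]
force: [-0.7, 0.0, 6.3]
opening: 0.001
```

Request:
jog_arm(series=[-1,1,0,0,0,0,0,-1,1,0,0,0,0,0,-1,1,0,0,0,0,0])

```text
clock: 12.7
position: [443.8, -269.4, 57.3]
ee_rot: [0.707, 0.016, -0.707, 0.016]
force: [-1.5, 0.8, 11.2]
opening: -0.001
```

Request:
jog_arm(series=[-1,-3,0,0,0,0,0,-1,-6,0,0,0,0,0,-1,-10,0,0,0,0,0,-1,-30,0,0,0,0,0,-1,-80,0,10,0,0,0,-1,-130,0,40,0,0,0,-1,-180,0,60,0,0,0,-1,-180,0,60,0,0,0])

```text
clock: 13.5
position: [382.7, -272.9, 240.7]
ee_rot: [0.708, 0.014, -0.706, 0.016]
force: [0.6, -0.3, -0.8]
opening: 0.001
```

Request:
jog_arm(series=[-1,0,0,0,0,0,0,-1,0,0,0,0,0,0,-1,0,0,0,0,0,0,-1,0,0,0,0,0,0,-1,0,0,0,0,0,0,-1,0,0,0,0,0,0])

```text
clock: 14.1
position: [384.1, -272.0, 236.0]
ee_rot: [-0.706, -0.016, 0.707, -0.016]
force: [-0.3, -0.5, 0.3]
opening: 0.002
```

Run:
```python
from h import *
a=snap('wrist','w9');st();b=snap('side','s9')
for t,z in(('cover_edge',63),('valve_body',0),('screwdriver',0)):
  for r in models.mark_of('side',t)[:1]: print(t,np.round(r['pixel'],1),round(r['confidence'],2),ray('side',r['pixel'],z).round(1))
a=cv2.resize(a[0:150,120:370],(440,264));b=cv2.resize(b[145:265,190:340],(330,264))
cv2.imwrite('pics/z9.png',np.hstack([a,b])[:,:,::-1])
```

```text
{'clock': 14.15, 'joint_pos': [0.525, 0.291, -0.037, 2.157, 0.017, 0.695, -1.049], 'position': [384.115, -272.064, 236.233], 'ee_rot': [-0.707, -0.016, 0.707, -0.016], 'force': [0.274, -0.972, -1.476], 'opening': 0.0}
cover_edge [288.5 194.8] 0.75 [ 430.3 -269.7   63. ]
valve_body [290.1 258.5] 0.58 [ 422. -167.    0.]
screwdriver [301.9 208.9] 0.71 [ 400.6 -304.2    0. ]
```

View pics/z9.png

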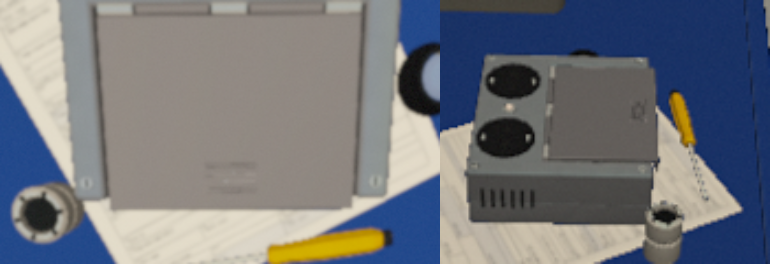

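Run:
```python
from h import *
a=cv2.imread('pics/side0.png').astype(int);b=cv2.imread('pics/s9.png').astype(int)
d=np.abs(a-b).max(2)[165:270,195:315];print('max diff box region',d.max(),(d>40).sum())
ticket.hand_in();st()
```

```text
max diff box region 19 0
the job is handed in; nothing more can be done
the job is handed in; nothing more can be done
```

I handed the job in at about 14 s of the 64 s allowed. The cover was pressed and popped fully open. The one button standing out, on the right (−y) side, was pressed home. The cover was then pushed over from behind and pressed about 5.7 mm down onto its stop, where it latched.

**Checks:**
- **Button:** the force fell off as it snapped in, then rose to 18 N on a slightly deeper press. Pictures after I drew clear showed all three buttons in.
- **Cover:** after I drew clear it stayed level for over a second. The last side picture matched the starting one over the box, valve body and screwdriver (largest difference 19 grey levels).
- **Loose things:** nothing had shifted in the pictures, although the loupe was mostly hidden from the side camera. The network placed the valve body 5 to 9 mm from its first estimate, but the unchanged picture shows that was network scatter.
- **Disagreement:** the wrist camera put the row of breakers about 4 mm further from the robot than the side camera did. I aimed between the two, and the press worked.

The final state call after handing in was refused, so I have no reading from after that point.

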